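# Snap a specimen tube into a sprung clip holder

### The job

Lift the capped specimen tube off its green rest and press it down between the spring fingers of both clips of the holder until it has snapped fully home on the pads, with its closed end (not the blue cap) pushed up against the orange end stop. It is thin glass: never press it against the holder with more than about 20 N, leave the neighbouring things alone, and let go of it at the end.

Things in the scene. Friction and masses are not known exactly. Their poses are not given: they have to be found in the camera images.
- tube: clear specimen tube with a blue screw cap, a cylinder 20 mm in diameter and 140 mm long, 40 to 85 g. Origin at its middle, on its axis; its own y axis runs along it, towards the cap (the cap is the last 20 mm at +y, same diameter). It starts lying level in the rest, so it is 20 mm wide to a gripper that closes across it.
- tube_foot (a point): centre of the tube's closed end face, at the far end from the cap (70 mm from the tube's origin along its -y)
- rest: green rest, fixed to the table: plate 80 x 150 x 8 mm with two V blocks 14 mm wide, at y = -50 and +50 mm, about 36 mm high, 86 mm free between them. Origin under its middle; the tube lies along its y axis, with its axis about 35 mm above the table, and may sit up to 6 mm off the middle along y.
- holder: holder, fixed to the table: black base plate 85 x 206 x 10 mm with two steel blocks 24 mm high at its ends; on springs it carries a saddle with two clips and an orange end stop. Origin under its middle, z up. The held tube lies along its y axis, closed end towards -y, cap towards +y. Between the clips 72 mm are free for a gripper that closes across the tube.
- clip_a (a point): middle of the clip near the end stop (y = -45 mm), on the seated tube's axis. A clip is 18 mm wide: two steel spring fingers, one each side, over a rubber pad. Lips 16 mm apart, 6 mm above the seated tube's axis, flared above to about 27 mm, top 85 mm above the table: the coming tube first meets them with its axis 12 to 14 mm above its seated place. They guide it in from 3 mm aside.
- clip_b (a point): middle of the other, equal clip (y = +45 mm), on the seated tube's axis. Pressing the tube into both clips takes about 7 to 14 N in all (it differs from start to start): the force climbs, falls sharply as the lips pass the tube's middle, and climbs again with the tube on the pads and the saddle on its buffer. 15 N of down force always seats it.
- seat (a point): point on the saddle where the tube's origin is when it is fully home: on both pads, closed end against the stop; 68 mm above the table, unloaded. y along the tube, z up. Only a bar 14 mm wide, 20 mm below, lies under the tube here. The saddle sinks softly (about 3 mm per newton after 1.5 N) onto a rubber buffer hidden 5 to 27 mm down (differs each time), then stops hard; unloaded it comes back up.
- stop (a point): middle of the orange end stop's face (36 mm wide, top 76 mm above the table) that the tube's closed end must meet; on the seated tube's axis, 70 mm from the seat along -y; it sinks with the saddle. Sliding the seated tube along the clips takes about 2 to 8 N.
- jar: amber jar with a white lid, 56 mm in diameter, 75 mm high, standing; origin under its middle. Bystander.
- sherd_box: open cardboard box, 100 x 75 x 28 mm, holding three sherds; origin under its middle. Bystander.
- brush: cleaning brush lying on the table, about 230 mm long, under 30 mm high, handle along its own -x. Bystander.
Things that resemble listed ones, but are neither listed nor needed, are in the scene too. There is more than one size of the rest; the job needs the smaller. There is more than one size of the tube; the one meant has the size given above.

How it is judged:
On the way:
1. the tube is lifted clear of the rest (z of tube in the frame of rest above 0.07 m), for 0.1 s.
At the end, for the whole second after the job is handed in: The tube lies in both clips, its middle within 2 mm sideways and in height of the seated place and parallel to it within 0.04 rad, its closed end within 2.5 mm of the orange stop; it is at rest and let go (x of tube in the frame of seat between -0.002 and 0.002 m and z of tube in the frame of seat between -0.002 and 0.002 m and y of tube_foot in the frame of seat between -0.0725 and -0.0675 m and angle between the y axis of tube and the y axis of seat, either way round below 0.04 rad and linear speed of tube below 0.01 m/s); the robot touches nothing.
It fails at once if the tube carries more than 36 N in all where it touches the holder (your push plus the squeeze of the clips) (contact force between tube and holder above 36 N).
It fails at once if the robot itself pushes the holder with more than 15 N (contact force between the arm and holder above 15 N).
It fails at once if a bystander is moved by more than 15 mm (distance of any of jar, sherd_box, brush from where it was at the start of the episode above 0.015 m).
It also fails if it takes over 54 s, if anything falls off the work surface, if the arm or the gripper's body presses on something with over 40 N, if the wrist force passes 120 N, or if a joint passes its speed limit or range.

### The arm

A 7-joint arm with a two-finger parallel gripper is mounted at the origin on the work surface. World frame = base frame: x ahead of the robot, y to its left, z up, the work surface at z = 0. Lengths are in m, angles in rad, forces in N, time in s.
With the tool pointing down it reaches from about 0.4 to 0.85 m from the base axis. Payload 10.4 kg.
Tool frame: the origin (TCP) lies midway between the tips of the shut fingers; the grasp point (between the pads) lies 19 mm behind it; z points along the fingers, y is the line along which they close (so a half turn about z gives the same grasp; the last joint's range is limited). The gripper opens to 87 mm and grips with 3 to 60 N. Pads are 19 mm wide; open, the fingers measure 117 mm over their backs; the gripper's body (75 mm by 190 mm) begins 51 mm behind the grasp point.
Start: joints at [-1.191, 0.332, -0.065, 1.46, 0.022, 1.35, -0.088], TCP at [0.245, 0.575, 0.192] pointing down, gripper open.
Joint ranges: [-2.6, 2.6], [-0.5, 2.12], [-1.47, 1.34], [0.16, 2.42], [-1.27, 4.41], [0.06, 2.06], [-2.6, 2.6]. Speed limits (rad/s): [2.22, 2.22, 2.79, 2.79, 3.14, 3.14, 3.14].

### API

Orientations are given as a unit quaternion [x, y, z, w].
In Python, from bench import sensors, eyes, order gives the robot as it stands.
- The arm moves only by the tool arm_command, never from a script. Its argument "steps" is a list of rows, each an object with "rot": the turn, a rotation vector about the world's x, y, z in degrees, a list of three; "slide": the shift along the world's x, y, z in m, a list of three; "grip": the opening, from 0 (shut) to 1 (fully open). A call has exactly 8 rows; each row shifts and turns the commanded pose from where the row before left it; what a row does not reach is not made up. A row lasts 1/8 s, in which the tool goes at most 62.5 mm and 10.7 degrees, less where a joint would pass 70% of its speed; a pose out of reach is approached as far as the arm can. A call with a gripper value outside its range is refused whole. The fingers move at their own pace and stop on an object; "newtons" is the grip in N (left out, the last holds). Time passes only in rows, so rows that do not move let the fingers close, or fill a call up. It gives the time, the measured TCP pose, the force, the opening and the grip force at its end, in the units of the state.
- sensors.read_state(): the state, without advancing time (a new reading comes with each control period).
- eyes.camera(name): name is "side" or "top" or "wrist"; returns a dict with "pixels" (384x512x3 uint8, red, green, blue), "intrinsics" (3x3 intrinsics, pixels), "k1" (the pictures are not rectified: a ray, as slopes to the right and down, at radius r is drawn at 1 + k1 r^2 times it, then the intrinsics apply), "pose" (4x4, takes a point from camera to world coordinates). Camera axes: x right, y down, z forward; pixel columns grow to the right and rows downward; lengths in m; the calibration is good to about 2 mm. A picture is of the moment at which its call begins. There is no depth.
- order.close_job(): hands the job in; it is judged then, once.
Trained networks look in a picture, given as the dict that the camera call returned (one of the last four; its "shot" number tells which), for a name from the list of things; names that differ only in an ending like _2 or _b are one class to them, and where a whole thing is asked for, a point or a joint stands for the part that bears it (a point fixed in the world has none). Each returns a list of dicts, best first, with "conf" (0 to 1); they miss things now and then, are a little off and sometimes report something else, mostly with a low value. They report only what shows in the picture. A call takes as long as a camera call. They do not tell look-alikes from the thing itself.
- eyes.look_for(name, picture): "bbox" ([left, top, right, bottom] in pixels, round what is visible of it).
The state is a dict: "time": time; "joint_positions": joint angles; "joint_vel": joint speeds; "joint_torque": joint torques, N m; "ee_pos": TCP position; "eef_rot": TCP orientation; "ft_force": force on the tool from outside, world axes, zero at the start; "torque": the same for the moment, N m; "width": finger opening in m; "grip_force": force on a finger pad.
Only numpy, scipy, OpenCV 4.12 (cv2) and the standard library are available. Lean on these libraries where they do the work, as an engineer would, in place of code of your own. Each camera call takes 0.05 s, during which the arm holds its last target. There are 200 camera calls.

## Working session

There is one attempt and no reset: what is moved stays moved. The work goes in short steps, Python scripts to look and compute and a tool call to move; the robot and the scene stay as the last step left them, time stands still between calls to the robot, and variables do not carry over. Pictures are saved under pics/ and viewed, at most 10 in all, crops included, and the job is handed in when it is done.

Besides the shell and the picture viewer there is one more tool, called after "Request:" as name(argument=value, ...), one argument or row to a line, values as JSON. arm_command: Moves the arm, as the interface text tells. Its arguments: {"type":"object","properties":{"steps":{"type":"array","items":{"type":"object","properties":{"rot":{"type":"array","items":{"type":"number"}},"slide":{"type":"array","items":{"type":"number"}},"grip":{"type":"number"}}}},"newtons":{"type":"number"}},"required":["steps"]}

```bash
mkdir -p pics
cat > h.py <<'E'
import numpy as np, cv2, pickle
from bench import sensors, eyes, order
def snap(n,fn=None):
    d=eyes.camera(n)
    if fn: cv2.imwrite('pics/'+fn,d['pixels'][:,:,::-1])
    return d
def ray(d,u,v):
    K=np.array(d['intrinsics']);p=np.array([(u-K[0,2])/K[0,0],(v-K[1,2])/K[1,1]]);s=p.copy()
    for _ in range(20): s=p/(1+d['k1']*(s@s))
    T=np.array(d['pose']);return T[:3,3],T[:3,:3]@np.array([s[0],s[1],1])
def onz(d,u,v,z):
    o,r=ray(d,u,v);return o+r*(z-o[2])/r[2]
def proj(d,P):
    T=np.array(d['pose']);c=T[:3,:3].T@(np.array(P)-T[:3,3]);s=c[:2]/c[2];s=s*(1+d['k1']*(s@s));K=np.array(d['intrinsics'])
    return np.array([K[0,0]*s[0]+K[0,2],K[1,1]*s[1]+K[1,2]])
E
python3 - <<'E'
from h import *
a=snap('top','top1.png');b=snap('side')
cv2.imwrite('pics/both.png',cv2.resize(np.hstack([b['pixels']])[:,:,::-1],(800,600)))
cv2.imwrite('pics/top1b.png',cv2.resize(a['pixels'][:,:,::-1],(800,600),interpolation=cv2.INTER_CUBIC))
for n in ['tube','rest','holder','jar','sherd_box','brush','stop','clip_a']:
    for r in eyes.look_for(n,a): 
        x=r['bbox'];print(n,np.round(x),round(r['conf'],2),np.round(onz(a,(x[0]+x[2])/2,(x[1]+x[3])/2,0.03),3))
print(sensors.read_state()['time'],a['pose'])
E
```

```text
tube [335. 115. 402. 176.] 0.96 [ 0.667 -0.327  0.03 ]
tube [216.  96. 263. 150.] 0.66 [ 0.731 -0.021  0.03 ]
tube [274. 201. 336. 219.] 0.61 [ 0.516 -0.168  0.03 ]
rest [267. 266. 363. 333.] 0.92 [ 0.315 -0.179  0.03 ]
rest [266. 189. 334. 233.] 0.73 [ 0.514 -0.155  0.03 ]
holder [116. 203. 209. 261.] 0.57 [0.475 0.162 0.03 ]
jar [135. 119. 168. 147.] 0.96 [0.714 0.191 0.03 ]
brush [290.  88. 309. 166.] 0.59 [ 0.717 -0.165  0.03 ]
brush [119. 206. 209. 259.] 0.58 [0.475 0.159 0.03 ]
brush [216.  96. 262. 147.] 0.53 [ 0.736 -0.021  0.03 ]
stop [124. 216. 193. 244.] 0.69 [0.481 0.171 0.03 ]
clip_a [123. 216. 190. 244.] 0.82 [0.48  0.175 0.03 ]
0.5 [[-0.02923995 -0.98674709  0.15960955  0.42210157]
 [-0.99951518  0.03057191  0.00589546 -0.06004011]
 [-0.01069689 -0.15935978 -0.98716262  0.84396662]
 [ 0.          0.          0.          1.        ]]
```

View pics/top1b.png

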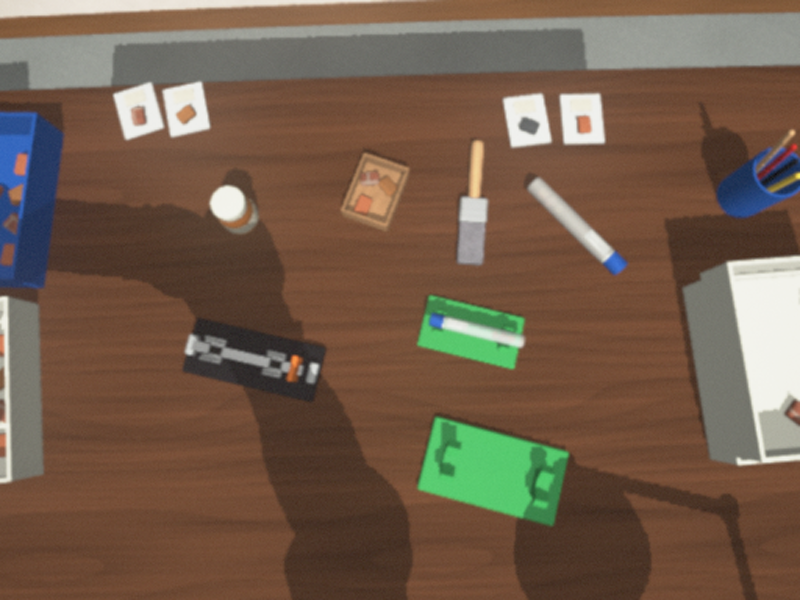

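View pics/both.png

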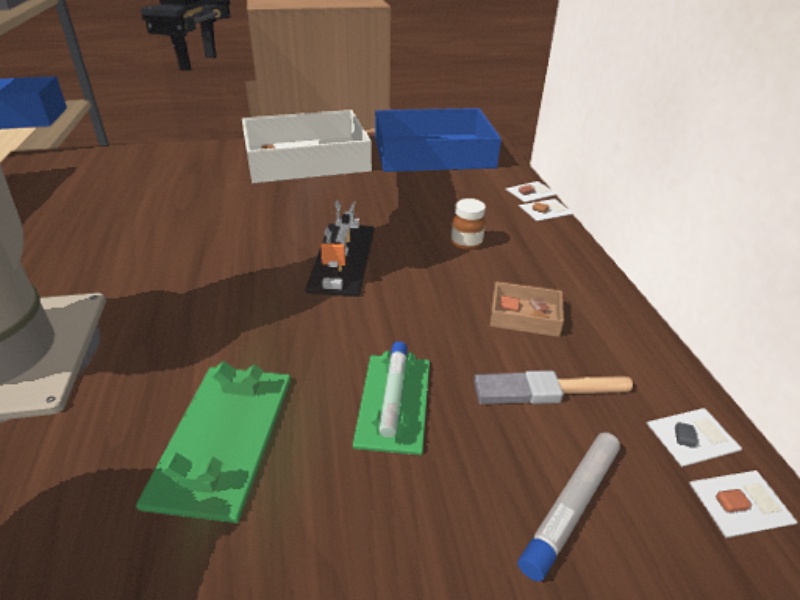

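Top view (800x600 scale): the tube lies on the small green rest, from its cap at (435,322) to its foot at (523,340). The holder is at about (255,360) with the orange stop at (294,368), on the same side as the tube's foot. The larger tube and rest are look-alikes.

Run:
```python
from h import *
a=snap('top');s=snap('side')
f=1.5625
def P(u,v,z):return onz(a,u/f,v/f,z)
def rep(n,p,q):
    d=p-q;print(n,np.round(p,4),np.round(q,4),'mid',np.round((p+q)/2,4),'len',round(np.linalg.norm(d),4),'yaw of y axis',round(np.degrees(np.arctan2(-d[0],d[1])),2))
rep('tube',P(431,321,.035),P(525,341,.035))
c=[P(*x,.01) for x in[(198,319),(327,347),(313,402),(183,372)]]
rep('holder',(c[0]+c[3])/2,(c[1]+c[2])/2)
r=[P(*x,.008) for x in[(430,296),(525,318),(514,369),(417,346)]]
rep('rest',(r[0]+r[3])/2,(r[1]+r[2])/2)
hsv=cv2.cvtColor(a['pixels'],cv2.COLOR_RGB2HSV)
def blob(lo,hi,x0,y0,x1,y1):
    m=cv2.inRange(hsv,lo,hi);k=np.zeros_like(m);k[y0:y1,x0:x1]=m[y0:y1,x0:x1]
    pts=np.argwhere(k)[:,::-1];return pts
o=blob((5,150,120),(20,255,255),170,215,210,255);print('stop',o.mean(0),o.min(0),o.max(0),onz(a,*o.mean(0),.072))
b=blob((100,120,80),(130,255,255),265,190,300,225);print('cap',b.mean(0),onz(a,*b.mean(0),.04))
st=sensors.read_state();print(st['time'],st['ee_pos'],st['eef_rot'],st['width'],st['ft_force'])
```

```text
tube [ 0.5284 -0.1005  0.035 ] [ 0.4947 -0.2368  0.035 ] mid [ 0.5116 -0.1687  0.035 ] len 0.1404 yaw of y axis -13.9
holder [0.5056 0.2643 0.01  ] [0.4563 0.0674 0.01  ] mid [0.481  0.1659 0.01  ] len 0.203 yaw of y axis -14.06
rest [ 0.5326 -0.0906  0.008 ] [ 0.4939 -0.2342  0.008 ] mid [ 0.5133 -0.1624  0.008 ] len 0.1488 yaw of y axis -15.08
stop [187.6746988  234.84337349] [184 227] [192 243] [0.46501483 0.09522934 0.072     ]
cap [278.76271186 204.6779661 ] [ 0.5293385  -0.10702783  0.04      ]
0.6 [0.24497239 0.57500172 0.19216942] [ 2.00029801e-01  9.79789813e-01  3.91592894e-05 -3.18130978e-08] 0.08711866981235274 [ 0.14944507  0.33688194 -0.31713156]
```

Request:
arm_command(
  steps=[
    {"slide":[0.0167,-0.0465,0],"rot":[0,0,-5.05],"grip":1},
    {"slide":[0.0167,-0.0465,0],"rot":[0,0,-5.05],"grip":1},
    {"slide":[0.0167,-0.0465,0],"rot":[0,0,-5.05],"grip":1},
    {"slide":[0.0167,-0.0465,0],"rot":[0,0,-5.05],"grip":1},
    {"slide":[0.0167,-0.0465,0],"rot":[0,0,-5.05],"grip":1},
    {"slide":[0.0167,-0.0465,0],"rot":[0,0,-5.05],"grip":1},
    {"slide":[0.0167,-0.0465,0],"rot":[0,0,-5.05],"grip":1},
    {"slide":[0.0167,-0.0465,0],"rot":[0,0,-5.05],"grip":1},
  ],
)

```text
time: 1.6
ee_pos: [0.379, 0.2015, 0.1924]
eef_rot: [0.527, 0.85, 0.0, 0.0]
ft_force: [0.8, -0.7, 1.2]
width: 0.0866
grip_force: 0.0
```

Request:
arm_command(
  steps=[
    {"slide":[0.0167,-0.0465,0],"rot":[0,0,-5.05],"grip":1},
    {"slide":[0.0167,-0.0465,0],"rot":[0,0,-5.05],"grip":1},
    {"slide":[0.0167,-0.0465,0],"rot":[0,0,-5.05],"grip":1},
    {"slide":[0.0167,-0.0465,-0.01],"rot":[0,0,-5.05],"grip":1},
    {"slide":[0.0167,-0.0465,-0.01],"rot":[0,0,-5.05],"grip":1},
    {"slide":[0.0167,-0.0465,-0.01],"rot":[0,0,-5.05],"grip":1},
    {"slide":[0.0167,-0.0465,-0.01],"rot":[0,0,-5.05],"grip":1},
    {"slide":[0.0167,-0.0465,0],"rot":[0,0,-5.05],"grip":1},
  ],
)

```text
time: 2.6
ee_pos: [0.5123, -0.1703, 0.1518]
eef_rot: [0.788, 0.616, -0.0, -0.0]
ft_force: [-0.1, 0.5, 0.6]
width: 0.0872
grip_force: 0.0
```

```bash
cat > tub.py <<'E'
from h import *
def st():
    s=sensors.read_state();R=cv2.Rodrigues(np.zeros(3))[0]
    from scipy.spatial.transform import Rotation as Ro
    R=Ro.from_quat(s['eef_rot']).as_matrix()
    print('t',round(s['time'],2),'tcp',np.round(s['ee_pos'],4),'toolz',np.round(R[:,2],3),'tooly yaw',round(np.degrees(np.arctan2(R[1,1],R[0,1])),2),'w',round(s['width'],4),'F',np.round(s['ft_force'],2),'grip',s['grip_force']);return s
E
python3 - <<'E'
from tub import *
st();w=snap('wrist','w1.png')
print(np.round(w['pose'],3), [ (r['bbox'],r['conf']) for r in eyes.look_for('tube',w)])
E
```

```text
t 2.6 tcp [ 0.5123 -0.1703  0.1518] toolz [-0.  0. -1.] tooly yaw -14.02 w 0.0872 F [-0.13  0.46  0.59] grip 0.0
[[ 0.97  -0.235 -0.059  0.528]
 [-0.242 -0.941 -0.236 -0.106]
 [ 0.     0.244 -0.97   0.344]
 [ 0.     0.     0.     1.   ]] [([249.2, 95.3, 275.1, 239.8], 0.74), ([471.1, 199.4, 495.7, 213.7], 0.62)]
```

View pics/w1.png

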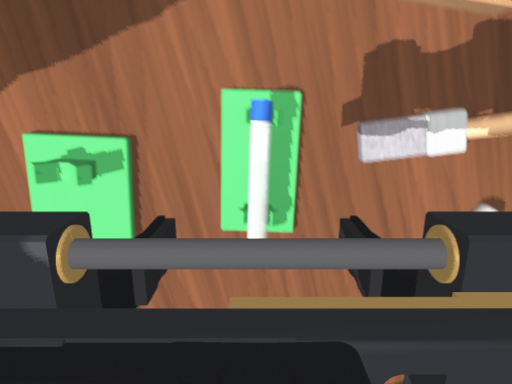

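The wrist view shows the tube from its cap at (262,100) to (258,240), where the gripper bar hides it. I'll fit its axis by colour.

Run:
```python
from tub import *
w=snap('wrist');h=cv2.cvtColor(w['pixels'],cv2.COLOR_RGB2HSV)
m=(cv2.inRange(h,(0,0,130),(179,70,255))|cv2.inRange(h,(100,120,60),(130,255,255)))
L=[];
for v in range(98,238,2):
    x=np.flatnonzero(m[v,235:290])+235
    if len(x)>8: L.append((( onz(w,x.min()-.5,v,.035)+onz(w,x.max()+.5,v,.035))/2,x.min(),x.max(),v))
p=np.array([l[0][:2] for l in L]);print(L[0][1:],L[-1][1:],len(L))
vx,vy,x0,y0=cv2.fitLine(p.astype(np.float32),cv2.DIST_HUBER,0,.01,.01).ravel()
print('dir yaw',np.degrees(np.arctan2(-vx,vy)),x0,y0,p[0],p[-1])
# cap end: topmost row at z .035
print('cap end',onz(w,262,L[0][3],.037))
# offset of tool from axis
t=sensors.read_state()['ee_pos'];n=np.array([np.cos(np.radians(14)),-np.sin(np.radians(14))])
print('across offset of tube line from tcp', (np.array([x0,y0])-t[:2])@np.array([vy,-vx])*np.sign(vy))
```

```text
(np.int64(248), np.int64(268), 98) (np.int64(247), np.int64(262), 236) 70
dir yaw -15.836438 0.5138373 -0.16585678 [ 0.53167049 -0.10272212] [ 0.49453216 -0.23351349]
cap end [ 0.53518915 -0.10367403  0.037     ]
across offset of tube line from tcp 0.0001282450811969126
```

Request:
arm_command(
  steps=[
    {"slide":[0,0,-0.03],"rot":[0,0,-1],"grip":1},
    {"slide":[0,0,-0.03],"grip":1},
    {"slide":[0,0,-0.025],"grip":1},
    {"slide":[0,0,-0.02],"grip":1},
    {"slide":[0,0,-0.015],"grip":1},
    {"slide":[0,0,-0.009],"grip":1},
    {"slide":[0,0,-0.005],"grip":1},
    {"slide":[0,0,0],"grip":1},
  ],
)

```text
schema error: expected keys rot, slide, grip
```

Request:
arm_command(
  newtons=40,
  steps=[
    {"grip":0.4},
    {"grip":0.3},
    {"grip":0.2},
    {"grip":0.1},
    {"grip":0.1},
    {"grip":0.1},
    {"grip":0.1},
    {"grip":0.1},
  ],
)

```text
schema error: expected keys rot, slide, grip
```

Request:
arm_command(
  steps=[
    {"slide":[0,0,-0.03],"rot":[0,0,-1],"grip":1},
    {"slide":[0,0,-0.03],"rot":[0,0,0],"grip":1},
    {"slide":[0,0,-0.025],"rot":[0,0,0],"grip":1},
    {"slide":[0,0,-0.02],"rot":[0,0,0],"grip":1},
    {"slide":[0,0,-0.015],"rot":[0,0,0],"grip":1},
    {"slide":[0,0,-0.009],"rot":[0,0,0],"grip":1},
    {"slide":[0,0,-0.005],"rot":[0,0,0],"grip":1},
    {"slide":[0,0,0],"rot":[0,0,0],"grip":1},
  ],
)

```text
time: 3.75
ee_pos: [0.5123, -0.1689, 0.0183]
eef_rot: [0.793, 0.61, 0.0, 0.0]
ft_force: [-0.3, -0.0, 0.7]
width: 0.0869
grip_force: 0.0
```

Request:
arm_command(
  newtons=40,
  steps=[
    {"grip":0.4,"slide":[0,0,0],"rot":[0,0,0]},
    {"grip":0.3,"slide":[0,0,0],"rot":[0,0,0]},
    {"grip":0.2,"slide":[0,0,0],"rot":[0,0,0]},
    {"grip":0.1,"slide":[0,0,0],"rot":[0,0,0]},
    {"grip":0.1,"slide":[0,0,0],"rot":[0,0,0]},
    {"grip":0.1,"slide":[0,0,0],"rot":[0,0,0]},
    {"grip":0.1,"slide":[0,0,0],"rot":[0,0,0]},
    {"grip":0.1,"slide":[0,0,0],"rot":[0,0,0]},
  ],
)

```text
time: 4.75
ee_pos: [0.5122, -0.169, 0.0182]
eef_rot: [0.793, 0.61, 0.0, 0.0]
ft_force: [-0.2, -0.1, -0.1]
width: 0.0149
grip_force: 0.0
```

Run:
```python
from tub import *
st();s=snap('side');t=snap('top');print([(np.round(r['bbox']),r['conf']) for r in eyes.look_for('tube',s)])
A=cv2.resize(s['pixels'][170:310,190:310],(480,560));B=cv2.resize(t['pixels'][170:255,250:350],(0,0),fx=3,fy=3)
c=np.zeros((560,790,3),np.uint8);c[:,:480]=A;c[:255,490:790]=B;cv2.imwrite('pics/g1.png',c[:,:,::-1])
```

```text
t 4.75 tcp [ 0.5122 -0.169   0.0182] toolz [ 0.  0. -1.] tooly yaw -14.88 w 0.0149 F [-0.23 -0.09 -0.08] grip 0.0
[(array([328., 281., 398., 366.]), 0.96), (array([242., 224., 256., 279.]), 0.71)]
```

View pics/g1.png

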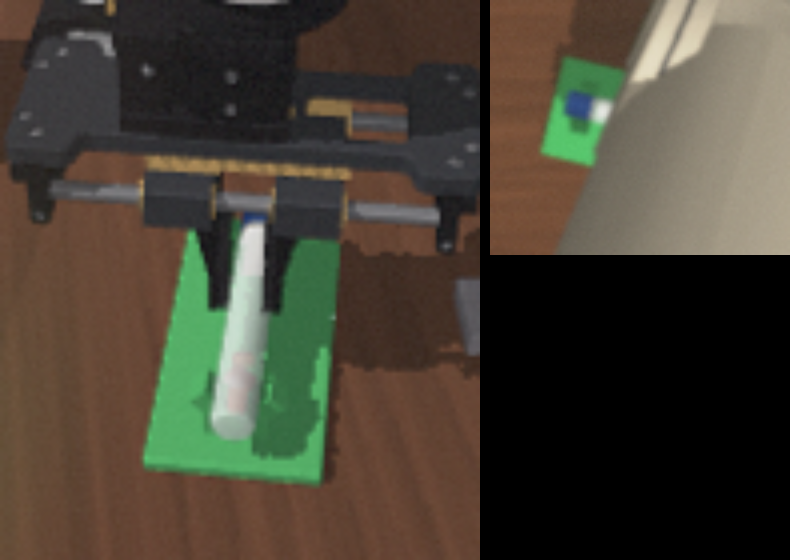

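The fingers stand on either side of the tube, but the grip force reads 0. I'll close further.

Request:
arm_command(
  newtons=40,
  steps=[
    {"grip":0,"slide":[0,0,0],"rot":[0,0,0]},
    {"grip":0,"slide":[0,0,0],"rot":[0,0,0]},
    {"grip":0,"slide":[0,0,0],"rot":[0,0,0]},
    {"grip":0,"slide":[0,0,0],"rot":[0,0,0]},
    {"grip":0,"slide":[0,0,0],"rot":[0,0,0]},
    {"grip":0,"slide":[0,0,0],"rot":[0,0,0]},
    {"grip":0,"slide":[0,0,0],"rot":[0,0,0]},
    {"grip":0,"slide":[0,0,0],"rot":[0,0,0]},
  ],
)

```text
time: 5.9
ee_pos: [0.5122, -0.169, 0.0182]
eef_rot: [0.793, 0.61, 0.0, 0.0]
ft_force: [0.4, 0.2, 0.2]
width: 0.0002
grip_force: 0.0
```

Run:
```python
from tub import *
st();s=snap('side')
cv2.imwrite('pics/g2.png',cv2.resize(s['pixels'][170:310,190:310],(480,560),interpolation=cv2.INTER_CUBIC)[:,:,::-1])
```

```text
t 5.9 tcp [ 0.5122 -0.169   0.0182] toolz [ 0. -0. -1.] tooly yaw -14.88 w 0.0002 F [0.38 0.21 0.15] grip 0.0
```

View pics/g2.png

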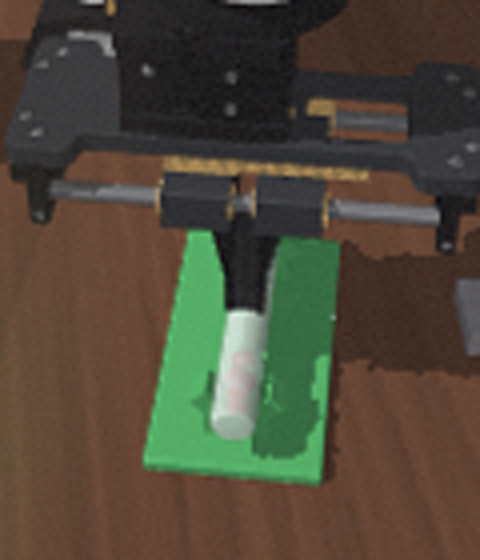

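The fingers shut completely, apparently above the tube, so something disagrees about height. I'll compare projections with what is seen.

Run:
```python
from tub import *
s=snap('side');t=st()['ee_pos']
print('tcp proj',proj(s,t),'seen tip ~',(190+245/4,170+310/4))
for dz in (.02,.04,.06,.08): print(dz,proj(s,t+[0,0,dz]))
# tube ends in side image triangulated w/ top
a=pickle.loads(pickle.dumps(snap('top')))
def tri(d1,p1,d2,p2):
    o1,r1=ray(d1,*p1);o2,r2=ray(d2,*p2);A=np.stack([r1,-r2],1);x=np.linalg.lstsq(A,o2-o1,rcond=None)[0];P,Q=o1+r1*x[0],o2+r2*x[1];return (P+Q)/2,np.linalg.norm(P-Q)
print('foot',tri(s,(190+232/4,170+420/4),a,(522/1.5625,341/1.5625)))
print('cap',tri(s,(400/1.5625,347/1.5625),a,(433/1.5625,321/1.5625)))
print('sidepose',np.round(s['pose'],3))
print('foot at assumed',proj(s,[.4947,-.2368,.035]), proj(a,[.4947,-.2368,.035]))
```

```text
t 6.0 tcp [ 0.5122 -0.169   0.0182] toolz [ 0. -0. -1.] tooly yaw -14.88 w 0.0004 F [ 0.31  0.52 -0.75] grip 0.0
tcp proj [250.69099973 254.49065768] seen tip ~ (251.25, 247.5)
0.02 [250.85027426 247.1763305 ]
0.04 [251.01594489 239.57247323]
0.06 [251.18838937 231.66224149]
0.08 [251.36801449 223.42751743]
foot (array([ 0.49563831, -0.23182858,  0.03811806]), np.float64(0.002107497186295046))
cap (array([ 0.53080977, -0.10353157,  0.03834436]), np.float64(0.005755835938999207))
sidepose [[ 0.984 -0.09   0.152  0.431]
 [-0.176 -0.61   0.773 -0.608]
 [ 0.023 -0.787 -0.616  0.514]
 [ 0.     0.     0.     1.   ]]
foot at assumed [247.29163768 278.63851979] [335.99832509 218.25164417]
```

Request:
arm_command(
  steps=[
    {"grip":0.5,"slide":[0,0,0.0],"rot":[0,0,0]},
    {"grip":0.8,"slide":[0,0,0.0],"rot":[0,0,0]},
    {"grip":1,"slide":[0,0,0],"rot":[0,0,0]},
    {"grip":1,"slide":[0,0,0],"rot":[0,0,0]},
    {"grip":1,"slide":[0,0,0],"rot":[0,0,0]},
    {"grip":1,"slide":[0,0,0],"rot":[0,0,0]},
    {"grip":1,"slide":[0,0,0],"rot":[0,0,0]},
    {"grip":1,"slide":[0,0,0],"rot":[0,0,0]},
  ],
)

```text
time: 7.05
ee_pos: [0.5122, -0.169, 0.0182]
eef_rot: [0.793, 0.61, 0.0, 0.0]
ft_force: [-0.0, -0.2, -0.2]
width: 0.0726
grip_force: 0.0
```

Run:
```python
from tub import *
s=st();w=snap('wrist');d=snap('side')
t=s['ee_pos'];y=np.array([np.cos(np.radians(-14.88)),np.sin(np.radians(-14.88)),0])
for dz in(0,.02,.04): print(dz,[np.round(proj(c,t+k*.0435*y+[0,0,dz]),1) for c in (w,d) for k in(-1,1)])
c=np.zeros((560,800,3),np.uint8);c[:560,:480]=cv2.resize(d['pixels'][170:310,190:310],(480,560));c[:240,480:]=cv2.resize(w['pixels'],(320,240));cv2.imwrite('pics/g3.png',c[:,:,::-1])
```

```text
t 7.05 tcp [ 0.5122 -0.169   0.0182] toolz [ 0. -0. -1.] tooly yaw -14.88 w 0.0726 F [-0.03 -0.18 -0.16] grip 0.0
0 [array([187.6, 216.8]), array([326.7, 216.7]), array([227.8, 252.7]), array([273.7, 256.3])]
0.02 [array([180.2, 228.4]), array([334.1, 228.3]), array([227.6, 245.4]), array([274.3, 249. ])]
0.04 [array([171.2, 242.7]), array([343.2, 242.6]), array([227.3, 237.8]), array([274.9, 241.4])]
```

View pics/g3.png

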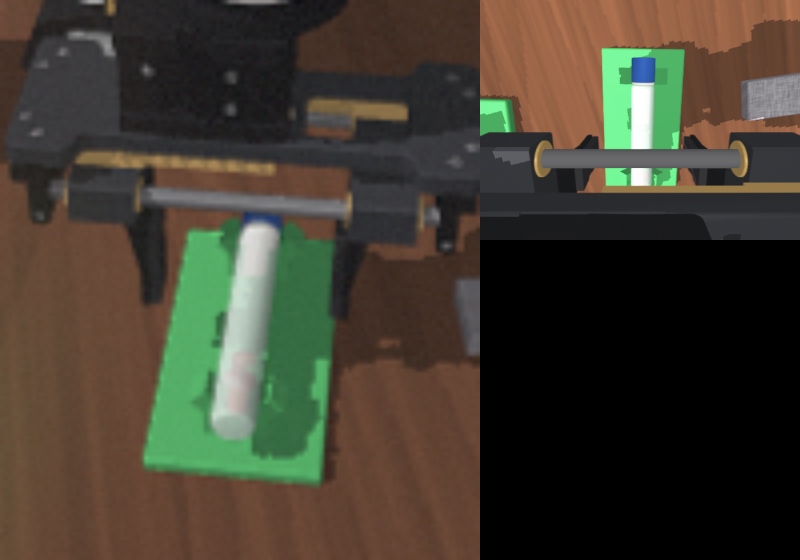

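The side view puts the fingertips at about (228,245) and (275,249), which is z ≈ 0.045. That is roughly 30 mm higher than the reported TCP, so the fingers closed above the tube. I'll descend further in small steps and watch the force.

Request:
arm_command(
  steps=[
    {"grip":1,"slide":[0,0,-0.005],"rot":[0,0,0]},
    {"grip":1,"slide":[0,0,-0.004],"rot":[0,0,0]},
    {"grip":1,"slide":[0,0,-0.003],"rot":[0,0,0]},
    {"grip":1,"slide":[0,0,-0.003],"rot":[0,0,0]},
    {"grip":1,"slide":[0,0,-0.003],"rot":[0,0,0]},
    {"grip":1,"slide":[0,0,-0.002],"rot":[0,0,0]},
    {"grip":1,"slide":[0,0,0],"rot":[0,0,0]},
    {"grip":1,"slide":[0,0,0],"rot":[0,0,0]},
  ],
)

```text
time: 8.15
ee_pos: [0.5122, -0.169, -0.0017]
eef_rot: [0.793, 0.61, 0.0, 0.0]
ft_force: [-0.4, -0.1, -0.2]
width: 0.0872
grip_force: 0.0
```

Run:
```python
from tub import *
s=st();d=snap('side')
y=np.array([np.cos(np.radians(-14.88)),np.sin(np.radians(-14.88)),0]);x=np.array([-y[1],y[0],0])
for dz in(0,.01,.02,.03): print(dz,[np.round((proj(d,s['ee_pos']+k*.0435*y-.0095*x+[0,0,dz])-[190,170])*4) for k in(-1,1)])
cv2.imwrite('pics/g4.png',cv2.resize(d['pixels'][170:310,190:310],(480,560))[:,:,::-1])
```

```text
t 8.15 tcp [ 0.5122 -0.169  -0.0017] toolz [ 0. -0. -1.] tooly yaw -14.88 w 0.0872 F [-0.4  -0.13 -0.23] grip 0.0
0 [array([150., 374.]), array([332., 389.])]
0.01 [array([149., 360.]), array([333., 375.])]
0.02 [array([149., 346.]), array([334., 360.])]
0.03 [array([148., 331.]), array([335., 346.])]
```

View pics/g4.png

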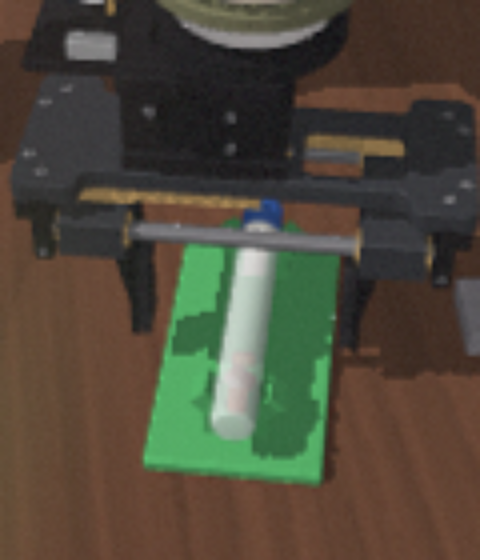

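Tips are seen at (142,332) and (350,348), so the true tip height is the reported z plus about 0.030. I'll go 10 mm lower and grip.

Request:
arm_command(
  newtons=40,
  steps=[
    {"grip":1,"slide":[0,0,-0.004],"rot":[0,0,0]},
    {"grip":1,"slide":[0,0,-0.003],"rot":[0,0,0]},
    {"grip":0.8,"slide":[0,0,-0.003],"rot":[0,0,0]},
    {"grip":0.5,"slide":[0,0,0],"rot":[0,0,0]},
    {"grip":0.1,"slide":[0,0,0],"rot":[0,0,0]},
    {"grip":0,"slide":[0,0,0],"rot":[0,0,0]},
    {"grip":0,"slide":[0,0,0],"rot":[0,0,0]},
    {"grip":0,"slide":[0,0,0],"rot":[0,0,0]},
  ],
)

```text
time: 9.2
ee_pos: [0.5122, -0.169, -0.0118]
eef_rot: [0.793, 0.61, 0.0, 0.0]
ft_force: [0.7, 0.3, -0.3]
width: 0.0352
grip_force: 0.0
```

Request:
arm_command(
  steps=[
    {"grip":0,"slide":[0,0,0],"rot":[0,0,0]},
    {"grip":0,"slide":[0,0,0],"rot":[0,0,0]},
    {"grip":0,"slide":[0,0,0],"rot":[0,0,0]},
    {"grip":0,"slide":[0,0,0],"rot":[0,0,0]},
    {"grip":0,"slide":[0,0,0],"rot":[0,0,0]},
    {"grip":0,"slide":[0,0,0],"rot":[0,0,0]},
    {"grip":0,"slide":[0,0,0],"rot":[0,0,0]},
    {"grip":0,"slide":[0,0,0],"rot":[0,0,0]},
  ],
)

```text
time: 10.2
ee_pos: [0.513, -0.1692, -0.0114]
eef_rot: [0.793, 0.61, 0.001, 0.001]
ft_force: [5.2, -1.8, 2.1]
width: 0.019
grip_force: 40.0
```

Request:
arm_command(
  steps=[
    {"grip":0,"slide":[0,0,0.005],"rot":[0,0,0]},
    {"grip":0,"slide":[0,0,0.01],"rot":[0,0,0]},
    {"grip":0,"slide":[0,0,0.015],"rot":[0,0,0]},
    {"grip":0,"slide":[0,0,0.02],"rot":[0,0,0]},
    {"grip":0,"slide":[0,0,0.02],"rot":[0,0,0]},
    {"grip":0,"slide":[0,0,0.02],"rot":[0,0,0]},
    {"grip":0,"slide":[0,0,0.02],"rot":[0,0,0]},
    {"grip":0,"slide":[0,0,0.01],"rot":[0,0,0]},
  ],
)

```text
time: 11.2
ee_pos: [0.5125, -0.1691, 0.1098]
eef_rot: [0.793, 0.61, 0.001, 0.0]
ft_force: [-0.3, -0.5, -0.5]
width: 0.019
grip_force: 40.0
```

Run:
```python
from tub import *
st();t=snap('top');d=snap('side');w=snap('wrist')
pickle.dump((t,d,w),open('s.pkl','wb'))
c=np.zeros((600,800,3),np.uint8)
A=cv2.resize(t['pixels'][196:266,108:218],(0,0),fx=4,fy=4,interpolation=cv2.INTER_CUBIC);c[:280,:440]=A   # top holder
B=cv2.resize(d['pixels'][120:195,190:245],(0,0),fx=4,fy=4,interpolation=cv2.INTER_CUBIC);c[300:600,:220]=B
C=d['pixels'][60:320,160:340];c[300:560,230:410]=C
c[:288,440:800]=cv2.resize(w['pixels'],(384,288))[:,:360]
D=cv2.resize(w['pixels'][70:260,200:320],(0,0),fx=1.6,fy=1.6);c[295:295+D.shape[0],430:430+D.shape[1]]=D[:300]
cv2.imwrite('pics/g5.png',c[:,:,::-1])
```

```text
t 11.2 tcp [ 0.5125 -0.1691  0.1098] toolz [ 0.002  0.    -1.   ] tooly yaw -14.89 w 0.019 F [-0.29 -0.51 -0.48] grip 39.96550977230072Traceback (most recent call last):
  File "<stdin>", line 9, in <module>
ValueError: could not broadcast input array from shape (300,192,3) into shape (304,192,3)
```

Run:
```python
from tub import *
t,d,w=pickle.load(open('s.pkl','rb'))
c=np.zeros((600,800,3),np.uint8)
c[:280,:440]=cv2.resize(t['pixels'][196:266,108:218],(0,0),fx=4,fy=4,interpolation=cv2.INTER_CUBIC)
c[300:600,:220]=cv2.resize(d['pixels'][120:195,190:245],(0,0),fx=4,fy=4,interpolation=cv2.INTER_CUBIC)
c[300:560,230:410]=d['pixels'][60:320,160:340]
c[:288,440:800]=cv2.resize(w['pixels'],(384,288))[:,:360]
c[300:600,430:622]=cv2.resize(w['pixels'][70:260,200:320],(192,304))[:300]
cv2.imwrite('pics/g5.png',c[:,:,::-1])
```

```text
(no output)
```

View pics/g5.png

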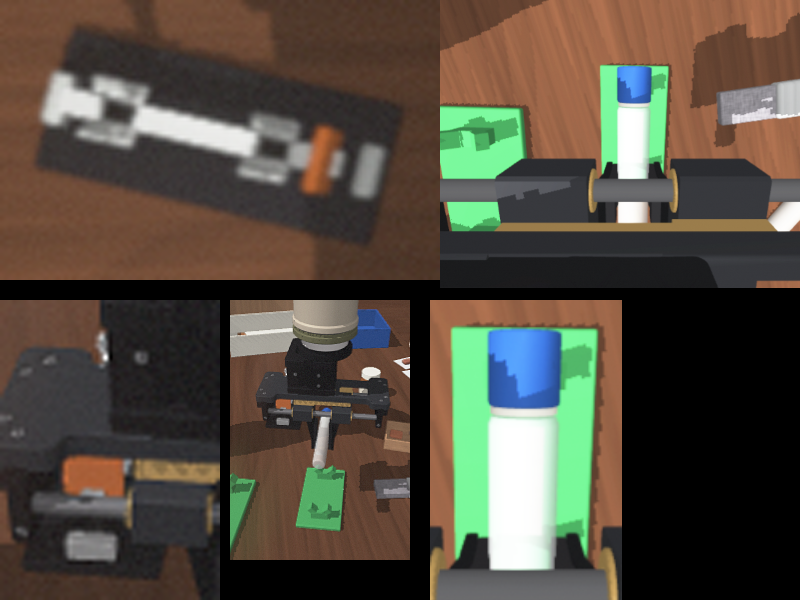

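The tube hangs level in the gripper, its cap end at about (259,88) in the wrist picture. In the top crop, clip b is around (113,111), clip a around (269,146), and the stop's face at (308,158).

```bash
python3 - <<'E'
from tub import *
t,d,w=pickle.load(open('s.pkl','rb'))
g=lambda u,v,z:onz(t,108+u/4-.375,196+v/4-.375,z)
c=[g(*x,.01) for x in[(75,27),(402,103),(370,245),(37,165)]]
yaw=lambda v:np.degrees(np.arctan2(-v[0],v[1]))
p,q=(c[0]+c[3])/2,(c[1]+c[2])/2;m=(p+q)/2;print('base mid',m,'len',np.linalg.norm(p-q),'wid',np.linalg.norm((c[0]+c[1]-c[2]-c[3])/2),'yaw',yaw(p-q),yaw(c[0]-c[1]),yaw(c[3]-c[2]))
for z in(.07,.08):
    b,a=g(113,111,z),g(269,146,z);print('clips',b,a,'mid',(a+b)/2,'d',np.linalg.norm(a-b),yaw(b-a))
sf=g(308,158,.076);print('stopface',sf)
u=(p-q)[:2]/np.linalg.norm(p-q);n=np.array([u[1],-u[0]])
print('stop along',(sf-m)[:2]@u,'across',(sf-m)[:2]@n,'clipmid along/across',(((a+b)/2-m)[:2]@u),(((a+b)/2-m)[:2]@n))
# wrist vs rest: rest in g5 wrist: corners
P=lambda x,y,z:onz(w,(x-440)/.75,(y)/.75,z)
k,l=P(601,66,.008),P(668,66,.008);print('rest top edge',k,l,np.linalg.norm(k-l))
for z in(.155,.165):
    a1=P(617,98,z);b1=P(651,98,z);print('tube diam at z',z,np.linalg.norm(a1-b1),'cap end top',P(634,66,z+.010),'centre',(a1+b1)/2)
print('wpose',np.round(w['pose'][:3,3],4))
E
python3 - <<'E'
from h import *
t,d,w=pickle.load(open('s.pkl','rb'))
# rest centre from the top: compare; foot at side px (250,225)
for y in (-.245,-.235): 
    o,r=ray(d,250,225);s=(y-o[1])/r[1];print('foot from side',o+r*s)
E
```

```text
base mid [0.48344154 0.16705829 0.01      ] len 0.20282935283214237 wid 0.08420718763023932 yaw -14.731665888002043 -14.686869968073479 -14.77622710673486
clips [0.49349306 0.20993094 0.07      ] [0.47184723 0.12368284 0.07      ] mid [0.48267015 0.16680689 0.07      ] d 0.08892286808543637 -14.088627032045176
clips [0.49257065 0.20644279 0.08      ] [0.4712045  0.12130906 0.08      ] mid [0.48188757 0.16387592 0.08      ] d 0.08777394427079402 -14.088627032045212
stopface [0.46437675 0.10104236 0.076     ]
stop along -0.06869384008994357 across -0.0016507233274206494 clipmid along/across -0.0034729117464348458 -0.0006936305859613612
rest top edge [ 0.49860056 -0.07976977  0.008     ] [ 0.57342986 -0.09966357  0.008     ] 0.0774286020665458
tube diam at z 0.155 0.020242713942055252 cap end top [ 0.5321691  -0.09782074  0.165     ] centre [ 0.5277139  -0.11491685  0.155     ]
tube diam at z 0.165 0.01886311984878276 cap end top [ 0.53196043 -0.09834626  0.175     ] centre [ 0.52782309 -0.11424142  0.165     ]
wpose [ 0.5293 -0.105   0.3017]
foot from side [ 0.49619639 -0.245       0.16740672]
foot from side [ 0.49799051 -0.235       0.15785204]
```

Request:
arm_command(
  steps=[
    {"grip":0,"slide":[-0.002,0.0225,0],"rot":[0,0,0]},
    {"grip":0,"slide":[-0.004,0.05,0],"rot":[0,0,0]},
    {"grip":0,"slide":[-0.005,0.06,0],"rot":[0,0,0]},
    {"grip":0,"slide":[-0.005,0.06,0],"rot":[0,0,0]},
    {"grip":0,"slide":[-0.005,0.06,0],"rot":[0,0,0]},
    {"grip":0,"slide":[-0.004,0.05,0],"rot":[0,0,0]},
    {"grip":0,"slide":[-0.003,0.025,0],"rot":[0,0,0]},
    {"grip":0,"slide":[-0.001,0.0115,0],"rot":[0,0,0]},
  ],
)

```text
time: 12.35
ee_pos: [0.4823, 0.1712, 0.1073]
eef_rot: [0.792, 0.61, -0.001, -0.0]
ft_force: [-0.6, 0.5, -0.5]
width: 0.0192
grip_force: 40.0
```

Request:
arm_command(
  steps=[
    {"grip":0,"slide":[0,0,-0.02],"rot":[0,0,0]},
    {"grip":0,"slide":[0,0,-0.02],"rot":[0,0,0]},
    {"grip":0,"slide":[0,0,-0.01],"rot":[0,0,0]},
    {"grip":0,"slide":[0,0,0],"rot":[0,0,0]},
    {"grip":0,"slide":[0,0,0],"rot":[0,0,0]},
    {"grip":0,"slide":[0,0,0],"rot":[0,0,0]},
    {"grip":0,"slide":[0,0,0],"rot":[0,0,0]},
    {"grip":0,"slide":[0,0,0],"rot":[0,0,0]},
  ],
)

```text
time: 13.35
ee_pos: [0.4833, 0.1701, 0.0584]
eef_rot: [0.793, 0.61, 0.0, 0.0]
ft_force: [0.4, 1.9, -1.3]
width: 0.019
grip_force: 40.0
```

Run:
```python
from tub import *
st();d=snap('side');w=snap('wrist');pickle.dump((d,w),open('s2.pkl','wb'))
c=np.zeros((600,800,3),np.uint8)
c[:450,:400]=cv2.resize(d['pixels'][105:195,180:260],(400,450),interpolation=cv2.INTER_CUBIC)
c[:600,410:790]=cv2.resize(w['pixels'][50:250,200:320],(0,0),fx=380/120,fy=3)
cv2.imwrite('pics/g6.png',c[:,:,::-1])
```

```text
t 13.35 tcp [0.4833 0.1701 0.0584] toolz [ 0.  0. -1.] tooly yaw -14.87 w 0.019 F [ 0.37  1.9  -1.35] grip 39.9651163816452
```

View pics/g6.png

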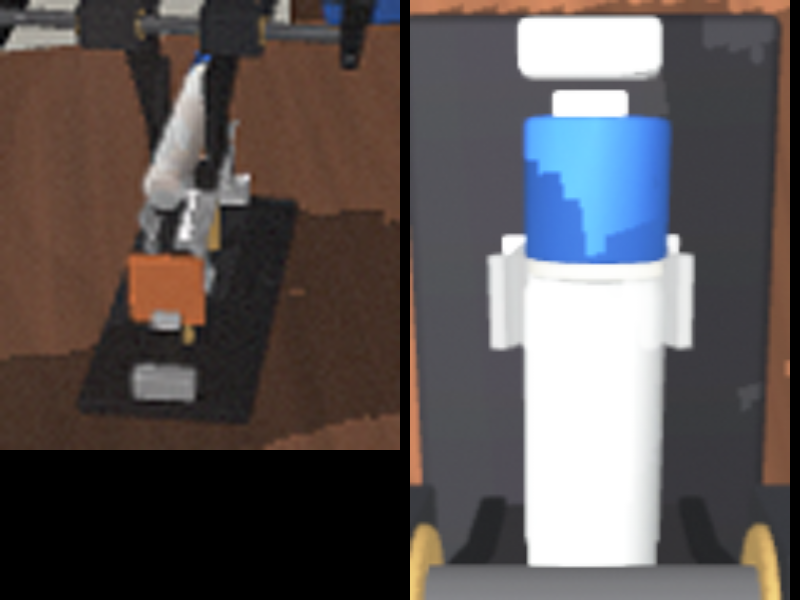

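The wrist view shows the tube centred over clip b, its axis at column 597 of the crop against 590 for the clip. I'll compute the offset along the tube.

Run:
```python
from tub import *
d,w=pickle.load(open('s2.pkl','rb'))
P=lambda x,y,z:onz(w,200+(x-410)/(380/120)-.35,50+y/3-.35,z)[:2]
yw=np.radians(-14.7);u=np.array([-np.sin(yw),np.cos(yw)]);n=np.array([u[1],-u[0]])
pr=lambda k,p:print(k,np.round(p,4),'along',round(p@u,4),'across',round(p@n,4))
for z in(.107,):
  pr('cap end',P(598,115,z+.01));pr('tube at cap',P(598,190,z));pr('tube low',P(592.5,540,z))
pr('clip far',P(590.5,245,.085));pr('clip near',P(590.5,349,.083));pr('block',P(590,20,.024))
pr('plate far edge',P(590,15,.01))
pr('top seat est',np.array([.4828,.167]))
# side: stop top edge corners, foot
S=lambda x,y:(180+x/5-.4,105+y/5-.4)
for z in(.076,):
  for k in((130,256),(206,262)): pr('stop top',onz(d,*S(*k),z)[:2])
o,r=ray(d,*S(165,188));
for al in (.08,.09,.1,.11):
  s=(al-o[:2]@u)/(r[:2]@u);p=o+r*s;print('foot',al,p,p[:2]@n)
```

```text
cap end [0.5029 0.2412] along 0.3609 across 0.4252
tube at cap [0.5004 0.2317] along 0.3511 across 0.4252
tube low [0.4859 0.1801] along 0.2975 across 0.4243
clip far [0.497  0.2229] along 0.3417 across 0.4242
clip near [0.4924 0.2055] along 0.3237 across 0.4241
block [0.5082 0.2656] along 0.3859 across 0.4242
plate far edge [0.509  0.2686] along 0.389 across 0.4242
top seat est [0.4828 0.167 ] along 0.284 across 0.4246
stop top [0.4487 0.1005] along 0.211 across 0.4085
stop top [0.4836 0.0901] along 0.2099 across 0.4449
foot 0.08 [ 0.46000036 -0.03797164  0.18988296] 0.45457911793579114
foot 0.09 [ 0.46051768 -0.02776896  0.18407888] 0.452490498731017
foot 0.1 [ 0.46103501 -0.01756628  0.17827481] 0.450401879526243
foot 0.11 [ 0.46155233 -0.0073636   0.17247073] 0.4483132603214689
```

Request:
arm_command(
  steps=[
    {"grip":0,"slide":[0.0005,0.002,-0.004],"rot":[0,0,0.8]},
    {"grip":0,"slide":[0,0,-0.004],"rot":[0,0,0]},
    {"grip":0,"slide":[0,0,-0.003],"rot":[0,0,0]},
    {"grip":0,"slide":[0,0,-0.003],"rot":[0,0,0]},
    {"grip":0,"slide":[0,0,-0.003],"rot":[0,0,0]},
    {"grip":0,"slide":[0,0,-0.003],"rot":[0,0,0]},
    {"grip":0,"slide":[0,0,-0.002],"rot":[0,0,0]},
    {"grip":0,"slide":[0,0,0],"rot":[0,0,0]},
  ],
)

```text
time: 14.45
ee_pos: [0.4836, 0.172, 0.036]
eef_rot: [0.788, 0.615, -0.0, 0.0]
ft_force: [0.6, -0.1, -1.5]
width: 0.0189
grip_force: 40.0
```

Request:
arm_command(
  steps=[
    {"grip":0,"slide":[0,0,-0.001],"rot":[0,0,0]},
    {"grip":0,"slide":[0,0,-0.001],"rot":[0,0,0]},
    {"grip":0,"slide":[0,0,-0.001],"rot":[0,0,0]},
    {"grip":0,"slide":[0,0,-0.001],"rot":[0,0,0]},
    {"grip":0,"slide":[0,0,-0.001],"rot":[0,0,0]},
    {"grip":0,"slide":[0,0,-0.001],"rot":[0,0,0]},
    {"grip":0,"slide":[0,0,0],"rot":[0,0,0]},
    {"grip":0,"slide":[0,0,0],"rot":[0,0,0]},
  ],
)

```text
time: 15.45
ee_pos: [0.4838, 0.172, 0.0303]
eef_rot: [0.788, 0.615, 0.0, 0.0]
ft_force: [-0.3, -0.5, 1.9]
width: 0.0189
grip_force: 40.0
```

Request:
arm_command(
  steps=[
    {"grip":0,"slide":[0,0,-0.001],"rot":[0,0,0]},
    {"grip":0,"slide":[0,0,-0.001],"rot":[0,0,0]},
    {"grip":0,"slide":[0,0,-0.001],"rot":[0,0,0]},
    {"grip":0,"slide":[0,0,-0.001],"rot":[0,0,0]},
    {"grip":0,"slide":[0,0,-0.001],"rot":[0,0,0]},
    {"grip":0,"slide":[0,0,0],"rot":[0,0,0]},
    {"grip":0,"slide":[0,0,0],"rot":[0,0,0]},
    {"grip":0,"slide":[0,0,0],"rot":[0,0,0]},
  ],
)

```text
time: 16.45
ee_pos: [0.4837, 0.1721, 0.0252]
eef_rot: [0.788, 0.615, 0.0, 0.0]
ft_force: [0.6, 0.1, 3.4]
width: 0.0191
grip_force: 40.0
```

Request:
arm_command(
  steps=[
    {"grip":0,"slide":[0,0,-0.001],"rot":[0,0,0]},
    {"grip":0,"slide":[0,0,-0.001],"rot":[0,0,0]},
    {"grip":0,"slide":[0,0,-0.001],"rot":[0,0,0]},
    {"grip":0,"slide":[0,0,-0.001],"rot":[0,0,0]},
    {"grip":0,"slide":[0,0,-0.001],"rot":[0,0,0]},
    {"grip":0,"slide":[0,0,0],"rot":[0,0,0]},
    {"grip":0,"slide":[0,0,0],"rot":[0,0,0]},
    {"grip":0,"slide":[0,0,0],"rot":[0,0,0]},
  ],
)

```text
time: 17.45
ee_pos: [0.4839, 0.1722, 0.0204]
eef_rot: [0.788, 0.615, 0.0, 0.0]
ft_force: [-0.7, -0.4, 6.4]
width: 0.019
grip_force: 40.0
```

Request:
arm_command(
  steps=[
    {"grip":0,"slide":[0,0,-0.0007],"rot":[0,0,0]},
    {"grip":0,"slide":[0,0,-0.0007],"rot":[0,0,0]},
    {"grip":0,"slide":[0,0,-0.0006],"rot":[0,0,0]},
    {"grip":0,"slide":[0,0,-0.0005],"rot":[0,0,0]},
    {"grip":0,"slide":[0,0,-0.0005],"rot":[0,0,0]},
    {"grip":0,"slide":[0,0,0],"rot":[0,0,0]},
    {"grip":0,"slide":[0,0,0],"rot":[0,0,0]},
    {"grip":0,"slide":[0,0,0],"rot":[0,0,0]},
  ],
)

```text
time: 18.45
ee_pos: [0.4836, 0.1719, 0.0171]
eef_rot: [0.788, 0.615, -0.0, 0.0]
ft_force: [1.0, 0.2, 3.2]
width: 0.0191
grip_force: 40.0
```

Request:
arm_command(
  steps=[
    {"grip":0,"slide":[0,0,-0.0007],"rot":[0,0,0]},
    {"grip":0,"slide":[0,0,-0.0007],"rot":[0,0,0]},
    {"grip":0,"slide":[0,0,-0.0006],"rot":[0,0,0]},
    {"grip":0,"slide":[0,0,-0.0005],"rot":[0,0,0]},
    {"grip":0,"slide":[0,0,-0.0005],"rot":[0,0,0]},
    {"grip":0,"slide":[0,0,0],"rot":[0,0,0]},
    {"grip":0,"slide":[0,0,0],"rot":[0,0,0]},
    {"grip":0,"slide":[0,0,0],"rot":[0,0,0]},
  ],
)

```text
time: 19.45
ee_pos: [0.4836, 0.1719, 0.0142]
eef_rot: [0.788, 0.615, -0.0, 0.0]
ft_force: [-0.1, -1.2, 3.2]
width: 0.019
grip_force: 40.0
```

Request:
arm_command(
  steps=[
    {"grip":0,"slide":[0,0,-0.0007],"rot":[0,0,0]},
    {"grip":0,"slide":[0,0,-0.0007],"rot":[0,0,0]},
    {"grip":0,"slide":[0,0,-0.0006],"rot":[0,0,0]},
    {"grip":0,"slide":[0,0,-0.0005],"rot":[0,0,0]},
    {"grip":0,"slide":[0,0,-0.0005],"rot":[0,0,0]},
    {"grip":0,"slide":[0,0,0],"rot":[0,0,0]},
    {"grip":0,"slide":[0,0,0],"rot":[0,0,0]},
    {"grip":0,"slide":[0,0,0],"rot":[0,0,0]},
  ],
)

```text
time: 20.45
ee_pos: [0.4838, 0.1721, 0.0118]
eef_rot: [0.788, 0.615, 0.0, -0.0]
ft_force: [-3.1, -2.5, 11.8]
width: 0.0187
grip_force: 40.0
```

The force fell from about 7 N to 3 N, which is the snap, then climbed to 12 N on the buffer. I'll press a touch more to make sure, then ease off.

Request:
arm_command(
  steps=[
    {"grip":0,"slide":[0,0,-0.0003],"rot":[0,0,0]},
    {"grip":0,"slide":[0,0,-0.0002],"rot":[0,0,0]},
    {"grip":0,"slide":[0,0,0],"rot":[0,0,0]},
    {"grip":0,"slide":[0,0,0],"rot":[0,0,0]},
    {"grip":0,"slide":[0,0,0],"rot":[0,0,0]},
    {"grip":0,"slide":[0,0,0],"rot":[0,0,0]},
    {"grip":0,"slide":[0,0,0],"rot":[0,0,0]},
    {"grip":0,"slide":[0,0,0],"rot":[0,0,0]},
  ],
)

```text
time: 21.45
ee_pos: [0.4838, 0.1721, 0.0116]
eef_rot: [0.789, 0.615, 0.0, -0.0]
ft_force: [-5.3, -3.2, 17.3]
width: 0.019
grip_force: 40.0
```

Request:
arm_command(
  steps=[
    {"grip":0,"slide":[0,0,0.001],"rot":[0,0,0]},
    {"grip":0,"slide":[0,0,0.001],"rot":[0,0,0]},
    {"grip":0,"slide":[0,0,0.001],"rot":[0,0,0]},
    {"grip":0,"slide":[0,0,0],"rot":[0,0,0]},
    {"grip":0,"slide":[0,0,0],"rot":[0,0,0]},
    {"grip":0,"slide":[0,0,0],"rot":[0,0,0]},
    {"grip":0,"slide":[0,0,0],"rot":[0,0,0]},
    {"grip":0,"slide":[0,0,0],"rot":[0,0,0]},
  ],
)

```text
time: 22.45
ee_pos: [0.4837, 0.172, 0.0137]
eef_rot: [0.788, 0.615, 0.0, 0.0]
ft_force: [-1.0, -1.0, 3.0]
width: 0.019
grip_force: 40.0
```

Request:
arm_command(
  steps=[
    {"grip":0,"slide":[-0.00013,-0.00048,0],"rot":[0,0,0]},
    {"grip":0,"slide":[-0.00013,-0.00048,0],"rot":[0,0,0]},
    {"grip":0,"slide":[-0.00013,-0.00048,0],"rot":[0,0,0]},
    {"grip":0,"slide":[-0.00013,-0.00048,0],"rot":[0,0,0]},
    {"grip":0,"slide":[-0.00013,-0.00048,0],"rot":[0,0,0]},
    {"grip":0,"slide":[-0.00013,-0.00048,0],"rot":[0,0,0]},
    {"grip":0,"slide":[0,0,0],"rot":[0,0,0]},
    {"grip":0,"slide":[0,0,0],"rot":[0,0,0]},
  ],
)

```text
time: 23.45
ee_pos: [0.4829, 0.1691, 0.0137]
eef_rot: [0.788, 0.615, 0.0, 0.0]
ft_force: [1.3, 2.5, 3.4]
width: 0.0191
grip_force: 40.0
```

Sliding friction is about 3 N so far. I'll continue.

Request:
arm_command(
  steps=[
    {"grip":0,"slide":[-0.00013,-0.00048,0],"rot":[0,0,0]},
    {"grip":0,"slide":[-0.00013,-0.00048,0],"rot":[0,0,0]},
    {"grip":0,"slide":[-0.00013,-0.00048,0],"rot":[0,0,0]},
    {"grip":0,"slide":[0,0,0],"rot":[0,0,0]},
    {"grip":0,"slide":[0,0,0],"rot":[0,0,0]},
    {"grip":0,"slide":[0,0,0],"rot":[0,0,0]},
    {"grip":0,"slide":[0,0,0],"rot":[0,0,0]},
    {"grip":0,"slide":[0,0,0],"rot":[0,0,0]},
  ],
)

```text
time: 24.45
ee_pos: [0.4825, 0.1676, 0.0137]
eef_rot: [0.788, 0.615, -0.0, 0.0]
ft_force: [1.9, 1.9, 2.0]
width: 0.0191
grip_force: 40.0
```

Request:
arm_command(
  steps=[
    {"grip":0,"slide":[-0.00013,-0.00048,0],"rot":[0,0,0]},
    {"grip":0,"slide":[-0.00013,-0.00048,0],"rot":[0,0,0]},
    {"grip":0,"slide":[-0.00013,-0.00048,0],"rot":[0,0,0]},
    {"grip":0,"slide":[0,0,0],"rot":[0,0,0]},
    {"grip":0,"slide":[0,0,0],"rot":[0,0,0]},
    {"grip":0,"slide":[0,0,0],"rot":[0,0,0]},
    {"grip":0,"slide":[0,0,0],"rot":[0,0,0]},
    {"grip":0,"slide":[0,0,0],"rot":[0,0,0]},
  ],
)

```text
time: 25.45
ee_pos: [0.4821, 0.1662, 0.0137]
eef_rot: [0.788, 0.615, -0.0, 0.0]
ft_force: [1.9, 2.5, 3.2]
width: 0.0188
grip_force: 40.0
```

Request:
arm_command(
  steps=[
    {"grip":0,"slide":[-0.00013,-0.00048,0],"rot":[0,0,0]},
    {"grip":0,"slide":[-0.00013,-0.00048,0],"rot":[0,0,0]},
    {"grip":0,"slide":[-0.00013,-0.00048,0],"rot":[0,0,0]},
    {"grip":0,"slide":[0,0,0],"rot":[0,0,0]},
    {"grip":0,"slide":[0,0,0],"rot":[0,0,0]},
    {"grip":0,"slide":[0,0,0],"rot":[0,0,0]},
    {"grip":0,"slide":[0,0,0],"rot":[0,0,0]},
    {"grip":0,"slide":[0,0,0],"rot":[0,0,0]},
  ],
)

```text
time: 26.45
ee_pos: [0.482, 0.1655, 0.0139]
eef_rot: [0.788, 0.615, 0.001, -0.0]
ft_force: [2.4, 4.7, 2.5]
width: 0.019
grip_force: 40.0
```

Request:
arm_command(
  steps=[
    {"grip":0,"slide":[-0.00013,-0.00048,0],"rot":[0,0,0]},
    {"grip":0,"slide":[-0.00013,-0.00048,0],"rot":[0,0,0]},
    {"grip":0,"slide":[0,0,0],"rot":[0,0,0]},
    {"grip":0,"slide":[0,0,0],"rot":[0,0,0]},
    {"grip":0,"slide":[0,0,0],"rot":[0,0,0]},
    {"grip":0,"slide":[0,0,0],"rot":[0,0,0]},
    {"grip":0,"slide":[0,0,0],"rot":[0,0,0]},
    {"grip":0,"slide":[0,0,0],"rot":[0,0,0]},
  ],
)

```text
time: 27.45
ee_pos: [0.482, 0.1654, 0.0141]
eef_rot: [0.788, 0.615, 0.001, -0.0]
ft_force: [3.3, 7.6, 3.2]
width: 0.0189
grip_force: 40.0
```

It stopped moving with the force rising to 8 N, so the tube is against the stop. I'll ease off, let the saddle rise, and open slowly.

Request:
arm_command(
  newtons=15,
  steps=[
    {"grip":0,"slide":[0.0002,0.0008,0.001],"rot":[0,0,0]},
    {"grip":0,"slide":[0,0,0.001],"rot":[0,0,0]},
    {"grip":0,"slide":[0,0,0.001],"rot":[0,0,0]},
    {"grip":0,"slide":[0,0,0.001],"rot":[0,0,0]},
    {"grip":0,"slide":[0,0,0.001],"rot":[0,0,0]},
    {"grip":0,"slide":[0,0,0],"rot":[0,0,0]},
    {"grip":0,"slide":[0,0,0],"rot":[0,0,0]},
    {"grip":0,"slide":[0,0,0],"rot":[0,0,0]},
  ],
)

```text
time: 28.45
ee_pos: [0.482, 0.1655, 0.0188]
eef_rot: [0.788, 0.615, 0.001, -0.0]
ft_force: [3.7, 5.9, 0.6]
width: 0.0195
grip_force: 15.0
```

Request:
arm_command(
  steps=[
    {"grip":0.3,"slide":[0,0,0],"rot":[0,0,0]},
    {"grip":0.5,"slide":[0,0,0],"rot":[0,0,0]},
    {"grip":0.7,"slide":[0,0,0],"rot":[0,0,0]},
    {"grip":0.8,"slide":[0,0,0],"rot":[0,0,0]},
    {"grip":0.8,"slide":[0,0,0],"rot":[0,0,0]},
    {"grip":0.8,"slide":[0,0,0],"rot":[0,0,0]},
    {"grip":0.8,"slide":[0,0,0],"rot":[0,0,0]},
    {"grip":0.8,"slide":[0,0,0],"rot":[0,0,0]},
  ],
)

```text
time: 29.45
ee_pos: [0.4817, 0.1647, 0.0187]
eef_rot: [0.788, 0.615, 0.0, 0.0]
ft_force: [-0.3, -0.2, -0.1]
width: 0.069
grip_force: 0.0
```

Request:
arm_command(
  steps=[
    {"grip":0.8,"slide":[0,0,0.01],"rot":[0,0,0]},
    {"grip":0.8,"slide":[0,0,0.02],"rot":[0,0,0]},
    {"grip":0.8,"slide":[0,0,0.02],"rot":[0,0,0]},
    {"grip":0.8,"slide":[0,0,0.02],"rot":[0,0,0]},
    {"grip":0.8,"slide":[0,0,0.02],"rot":[0,0,0]},
    {"grip":0.8,"slide":[0,0,0.02],"rot":[0,0,0]},
    {"grip":0.8,"slide":[0,0,0.01],"rot":[0,0,0]},
    {"grip":0.8,"slide":[0,0,0],"rot":[0,0,0]},
  ],
)

```text
time: 30.45
ee_pos: [0.482, 0.1648, 0.1393]
eef_rot: [0.788, 0.615, 0.001, 0.0]
ft_force: [-0.4, 0.1, 0.7]
width: 0.0695
grip_force: 0.0
```

Run:
```python
from tub import *
st();d=snap('side');w=snap('wrist')
c=np.zeros((600,800,3),np.uint8)
c[:450,:400]=cv2.resize(d['pixels'][105:195,180:260],(400,450),interpolation=cv2.INTER_CUBIC)
c[:600,410:790]=cv2.resize(w['pixels'][50:250,200:320],(380,600))
cv2.imwrite('pics/g7.png',c[:,:,::-1])
```

```text
t 30.45 tcp [0.482  0.1648 0.1393] toolz [ 0.001  0.001 -1.   ] tooly yaw -14.08 w 0.0695 F [-0.38  0.13  0.7 ] grip 0.0
```

View pics/g7.png

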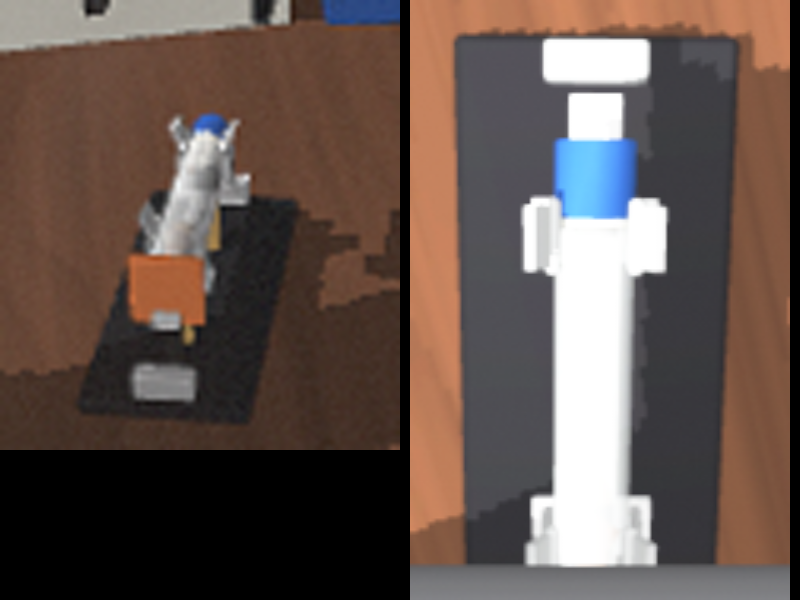

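The tube lies in both clips with its foot against the orange stop, and the gripper is open and clear. I'll hand the job in.

```bash
python3 -c "
from h import *
print(order.close_job())"
```

```text
the job is handed in; nothing more can be done
None
```

The tube is pressed into both clips with its closed end against the orange stop, let go of, and the job is handed in; the highest down force I read was about 17 N, and no verdict was returned.

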